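Close up the tin rack with its sliding stop

ROBOT

A 6-joint arm with a two-finger parallel gripper is mounted at the origin on a cart in front of the work surface, level with it; the furniture and walls round the work are solid. World frame = base frame: x ahead of the robot, y to its left, z up, the work surface at z = 0. Lengths are in mm, angles in rad, forces in N, time in s.
With the tool pointing down it reaches from about 275 to 750 mm from the base axis. Payload 10.2 kg.
Tool frame: the origin (TCP) lies between the finger pads; the fingertips stand 17 mm ahead of it and the grasp point (between the pads) lies 2 mm behind it; z points along the fingers, y is the line along which they close (so a half turn about z gives the same grasp; the last joint's range is limited). The gripper opens to 85 mm and grips with 20 to 120 N. Pads are 22 mm wide; open, the fingers measure 114 mm over their backs; the gripper's body (76 mm by 85 mm) begins 54 mm behind the grasp point. The pads swing forward as they close: fully open they stand 13 mm farther back than shut.
Start: joints at [1.115, 0.313, 1.498, -0, 1.331, -0.223], TCP at [121.132, 510.841, 248.294] pointing down, gripper open.
Joint ranges: [-2.94, 2.94], [-0.97, 2.17], [0.19, 2.56], [-1.23, 4.37], [0.02, 3.11], [-2.88, 2.88]. Speed limits (rad/s): [2.39, 2.39, 3.01, 3.14, 3.14, 3.14].

INTERFACE

Orientations are given as a unit quaternion [w, x, y, z].
In Python, from rig import * gives the robot as it stands.
- The arm moves only by the tool step_arm, never from a script. Its argument "commands" is text: rows parted by semicolons, each of 7 numbers parted by spaces: the opening, from 0 (shut) to 1 (fully open), then the shift along the tool's x, y, z in cm, then the turn, a rotation vector about the tool's x, y, z in rad. In form: hand x y z rx ry rz; .... A call has 1 to 20 rows; each row is the pose to reach, as a shift and turn from the pose commanded when the call began, along the tool's axes at that moment; what a row does not reach only later rows make up. A row lasts 1/12 s, in which the tool goes at most 41.7 mm and 7.16 degrees, less where a joint would pass 70% of its speed; a pose out of reach is approached as far as the arm can. A call with a gripper value outside its range is refused whole. The fingers move at their own pace and stop on an object; "newtons" is the grip in N (left out, the last holds). Time passes only in rows, so rows that repeat a pose let the fingers close. It gives the time, the measured TCP pose, the force, the opening and the grip force at its end, in the units of the state.
- sense(): the state, without advancing time (a new reading comes with each control period).
- capture(name): name is "scene" or "top" or "wrist"; returns the picture (384x512x3 uint8, red, green, blue); there is no depth.
- camera_model(name): a dict with "mtx" (3x3 intrinsics, pixels), "k1" (the pictures are not rectified: a ray, as slopes to the right and down, at radius r is drawn at 1 + k1 r^2 times it, then the intrinsics apply), "eye" and "rotation" of the camera in the world. Camera axes: x right, y down, z forward; pixel columns grow to the right and rows downward; lengths in mm; the calibration is good to about 2 mm. A picture is of the moment at which its call begins: read the wrist's pose just before it. camera_model takes no time and is no camera call; for the wrist camera it gives the pose at the moment of the call.
- finish_job(): hands the job in; it is judged then, once.
Trained networks look in the newest picture that a camera, given by its name, has taken for a name from the list of things; names that differ only in an ending like _2 or _b are one class to them, and where a whole thing is asked for, a point or a joint stands for the part that bears it (a point fixed in the world has none). Each returns a list of dicts, best first, with "score" (0 to 1); they miss things now and then, are a little off and sometimes report something else, mostly with a low value. They report only what shows in the picture. A call takes as long as a camera call. They do not tell look-alikes from the thing itself.
- search_frame(camera, label): "rect" ([centre column, centre row, width, height] in pixels, round what is visible of it).
- trace(camera, label): "mask" (384x512 bool, what is visible of it) and "rect" ([centre column, centre row, width, height] in pixels, round what is visible of it).
- spot_point(camera, label): "xy" ([column, row] in pixels: a listed point, or the origin of a listed thing).
The state is a dict: "time_s": time; "joints": joint angles; "dq": joint speeds; "tau": joint torques, N m; "eef_pos": TCP position; "ee_rot": TCP orientation; "force": force on the tool from outside, world axes, zero at the start; "wrist_torque": the same for the moment, N m; "grip_width": opening from 0.0 (shut) to 1.0 (fully open); "grip_force": force on a finger pad.
Only numpy, scipy, OpenCV 4.12 (cv2) and the standard library are available. Lean on these libraries where they do the work, as an engineer would, in place of code of your own. Each camera call takes 0.05 s, during which the arm holds its last target. There are 200 camera calls.

TASK

Close up the tin rack: with your fingertips push its sliding stop along the rail towards the tins until its pin drops into the last notch before the nearest tin, leave it clicked in there and take the hand away. Only push the stop: do not pinch it or pull its pin, and do not shift, lift or tip the tins in the rack or disturb the mug and the spice jar that stand behind it.

Things in the scene. Friction and masses are not known exactly. Their poses are not given: they have to be found in the camera images.
- rack: Fixed rack: pale wooden board, x -65 to +70, y -205 to +205 mm, 12 mm thick, with a wall 12 mm thick, 60 mm high at its +y (left) end and an aluminium rail along its back, 14 mm wide, centred on x = +52, top at z = 34. Origin: underside of the board, midway along y. x to the back, y along the rail from the open right end to the wall, z up. Turned up to 0.3 rad.
- first_notch (a point): Middle of the first notch from the open end, at the rail's top (rack x 52, y -100, z 34 mm). Four notches 40 mm apart, at rack y = -100, -60, -20 and +20 mm; each is a gap across the rail's top, 10 mm long along y, 6 mm deep. (Mind the extractor hood over the hob, right of the rack: x 0.30 to 0.83 m, y below -0.22, underside at z 0.66.)
- stop (a joint): Sliding stop, m: 0 at the open end, grows towards the tins (+y), at most 0.30; starts at 0 to 0.045. Plate middle and pin are at rack y = -0.17 + value, so notches lie at 0.07, 0.11, 0.15, 0.19. Slides with 1.5 N friction (damping 4 N s/m), stays where left. At a notch the push force dips and the stop is drawn in, then about 8 to 12 N push it out, either way.
- stop_face (a point): Centre of the outer (-y) face of the stop's grey upright plate, the face to push. Axes as the rack's. Plate: 12 mm thick along y, rack x -65 to +40, z 14 to 74, round top edge; this point is at rack x -13, z 50. Its inner face is 12 mm further along +y. A carriage block (rack x 37 to 67, 34 mm along y, top z 58) carries it on the rail.
- pin (a joint): Spring pin upright in the carriage, dark steel head 18 mm across on top, in m: 0 to 0.0006 while its round tip (12 mm across) rides on the rail, about 0.004 (some 3.5 mm lower) when dropped into a notch, negative if pulled up. A 5 N spring presses it down.
- wide_tin: Wide low tin, 75 mm across and 58 mm high, loose on the rack's board: the tin nearest the stop. Origin: centre of its underside.
- tall_tin: Narrower tin, 57 mm across and 72 mm high, loose on the board near the end wall. Origin: centre of its underside.
- mug: White mug with handle, 89 x 120 x 98 mm, loose on the worktop behind the rack; not to be disturbed. Origin: centre of its underside.
- spice_jar: Spice jar with green cap, 46 mm across, 106 mm high, loose on the worktop behind the rack; not to be disturbed. Origin: centre of its underside.
Not all that is in view belongs to the job. Leave any black look-alike of the wide_tin alone.

How it is judged:
By the outcome, as a careful person would: the job done as asked, in the order asked, and still so for the second after the job is handed in, with the robot touching nothing.
It also fails if it takes over 45 s, if anything falls off the work surface, if the arm or the gripper's body presses on something with over 40 N, if the wrist force passes 120 N, or if a joint passes its speed limit or range.

## Working session

There is one attempt and no reset: what is moved stays moved. The work goes in short steps, Python scripts to look and compute and a tool call to move; the robot and the scene stay as the last step left them, time stands still between calls to the robot, and variables do not carry over. Pictures are saved under pics/ and viewed, at most 10 in all, crops included, and the job is handed in when it is done.

Besides the shell and the picture viewer there is one more tool, called after "Call:" as name(argument=value, ...), one argument or row to a line, values as JSON. step_arm: Moves the arm, as the interface text tells. Its arguments: {"type":"object","properties":{"commands":{"type":"string"},"newtons":{"type":"number"}},"required":["commands"]}

```bash
mkdir -p pics; cat > h.py <<'E'
from rig import *
import numpy as np, cv2
def save(n,im): cv2.imwrite('pics/'+n,np.ascontiguousarray(im[:,:,::-1]))
def ray(m,p):
    K=np.array(m['mtx']);d=np.array([(p[0]-K[0,2])/K[0,0],(p[1]-K[1,2])/K[1,1]]);u=d.copy()
    for _ in range(20): u=d/(1+m['k1']*(u@u))
    v=np.array(m['rotation'])@np.array([u[0],u[1],1.]);return np.array(m['eye'],float),v/np.linalg.norm(v)
def onz(m,p,z):
    e,v=ray(m,p);return e+v*(z-e[2])/v[2]
def proj(m,X):
    c=np.array(m['rotation']).T@(np.array(X,float)-np.array(m['eye']));u=c[:2]/c[2];u=u*(1+m['k1']*(u@u))
    K=np.array(m['mtx']);return np.array([K[0,0]*u[0]+K[0,2],K[1,1]*u[1]+K[1,2]])
def tri(obs):
    A=np.zeros((3,3));b=np.zeros(3);R=[ray(m,p) for m,p in obs]
    for e,v in R:
        P=np.eye(3)-np.outer(v,v);A+=P;b+=P@e
    X=np.linalg.solve(A,b);return X,[np.linalg.norm((np.eye(3)-np.outer(v,v))@(X-e)) for e,v in R]
E
python3 - <<'E'
from h import *
np.set_printoptions(precision=1,suppress=True)
print(sense()['ee_rot'],sense()['eef_pos'])
ims=[capture('scene'),capture('top')]
save('a.png',ims[0]);save('b.png',ims[1])
for c in ['scene','top']:
    print(c,np.array(camera_model(c)['eye']))
    for l in ['first_notch','stop_face','rack','wide_tin','tall_tin','mug','spice_jar']:
        print(l,[(np.array(d['xy']),round(d['score'],2)) for d in spot_point(c,l)[:3]])
    for l in ['stop','pin','wide_tin']:
        print('rect',l,[(np.array(d['rect']),round(d['score'],2)) for d in search_frame(c,l)[:3]])
E
```

```text
[-0.   0.1  1.  -0. ] [121.  510.6 247.7]
scene [  98.3 -544.7  703.1]
first_notch [(array([281. , 215.5]), 0.6)]
stop_face [(array([270.4, 236.6]), 0.86)]
rack [(array([242.7, 204.2]), 0.68)]
wide_tin [(array([270.4, 235.2]), 0.73), (array([243.2, 210.2]), 0.65), (array([169.8, 228.7]), 0.65)]
tall_tin [(array([206.4, 168.5]), 0.83), (array([281.1, 214.7]), 0.38)]
mug [(array([295.5, 161.5]), 0.6)]
spice_jar [(array([359.7, 210.1]), 0.87)]
rect stop [(array([274.9, 235.2,  62.7,  37.3]), 0.97)]
rect pin []
rect wide_tin [(array([165.1, 216.9,  35.3,  37.1]), 0.94), (array([275.1, 235.6,  60.1,  42.6]), 0.35)]
top [372.1 154.3 893.9]
first_notch [(array([284.1, 188.2]), 0.74)]
stop_face [(array([308.9, 217.3]), 0.9)]
rack [(array([239.1, 203.3]), 0.66)]
wide_tin [(array([248.2, 209.6]), 0.6), (array([224.7, 280.1]), 0.59), (array([217.9, 123. ]), 0.59)]
tall_tin [(array([174.8, 202.4]), 0.96), (array([219.3, 120.8]), 0.2)]
mug [(array([215.9, 122.6]), 0.58)]
spice_jar [(array([313. , 120.6]), 0.95)]
rect stop [(array([311.8, 214.9,  21.2,  51.7]), 0.63)]
rect pin []
rect wide_tin [(array([252.2, 206.4,  33.7,  31.8]), 0.97), (array([224.4, 282.5,  37.6,  36.7]), 0.71)]
```

```bash
python3 - <<'E'
import cv2
for a,r in (('a',(120,120,280,180)),('b',(140,90,230,220))):
    i=cv2.imread(f'pics/{a}.png');x,y,w,h=r
    cv2.imwrite(f'pics/{a}2.png',cv2.resize(i[y:y+h,x:x+w],None,fx=2.7,fy=2.7,interpolation=cv2.INTER_CUBIC))
E
python3 - <<'E'
from h import *
np.set_printoptions(precision=1,suppress=True)
s,t=camera_model('scene'),camera_model('top')
for n,a,b in [('notch',(281,215.5),(284.1,188.2)),('face',(270.4,236.6),(308.9,217.3)),('rack',(242.7,204.2),(239.1,203.3)),('wide',(243.2,210.2),(248.2,209.6)),('tall',(206.4,168.5),(174.8,202.4)),('jar',(359.7,210.1),(313,120.6)),('mug',(295.5,161.5),(215.9,122.6)),('black',(169.8,228.7),(224.7,280.1))]:
    print(n,*tri([(s,a),(t,b)]))
E
```

```text
Traceback (most recent call last):
  File "h.py", line 14, in tri
    A=np.zeros((3,3));b=np.zeros(3);R=[ray(m,p) for m,p in obs]
                                       ~~~^^^^^
  File "h.py", line 7, in ray
    v=np.array(m['rotation'])@np.array([u[0],u[1],1.]);return np.array(m['eye'],float),v/np.linalg.norm(v)
      ~~~~~~~~~~~~~~~~~~~~~~~^~~~~~~~~~~~~~~~~~~~~~~~~
ValueError: matmul: Input operand 1 has a mismatch in its core dimension 0, with gufunc signature (n?,k),(k,m?)->(n?,m?) (size 3 is different from 4)
```

View pics/a2.png

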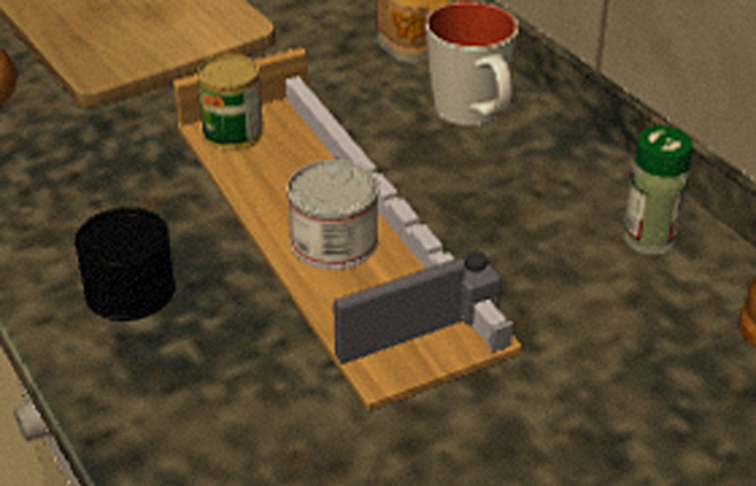

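View pics/b2.png

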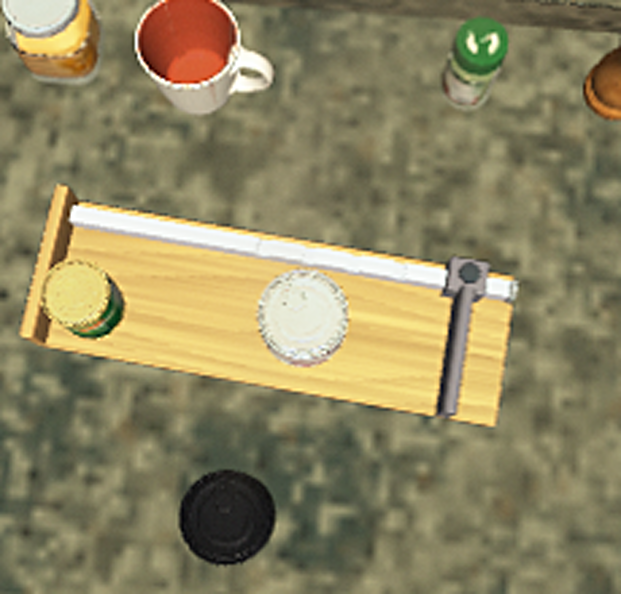

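The real wide tin is the silver one, at top (252,206) and scene (243,200). The black look-alike is at top (224,282) and scene (165,217). The stop is at top (312,215), with its carriage and pin at top (314,191). Next I'll fit the rack pose from corners in both views.

```bash
sed -i "s/^import numpy.*/import numpy as np, cv2\nfrom scipy.spatial.transform import Rotation as Ro\ndef RM(m):\n    r=np.array(m['rotation'],float); return r if r.shape==(3,3) else Ro.from_quat(r,scalar_first=True).as_matrix()/; s/np.array(m\['rotation'\])@/RM(m)@/; s/np.array(m\['rotation'\]).T/RM(m).T/" h.py
cat > fit.py <<'E'
from h import *
from scipy.optimize import least_squares
np.set_printoptions(precision=1,suppress=True)
s,t=camera_model('scene'),camera_model('top')
for n,a,b in [('notch',(281,215.5),(284.1,188.2)),('face',(270.4,236.6),(308.9,217.3)),('rack',(242.7,204.2),(239.1,203.3)),('wide',(243.2,210.2),(248.2,209.6)),('tall',(206.4,168.5),(174.8,202.4)),('jar',(359.7,210.1),(313,120.6)),('mug',(295.5,161.5),(215.9,122.6)),('black',(169.8,228.7),(224.7,280.1))]:
    print(n,*tri([(s,a),(t,b)]))
T=lambda x,y:(140+x/2.7,90+y/2.7)
S=lambda x,y:(120+x/2.7,120+y/2.7)
# rack pts -> pixels ; 4th: 1 if moves with stop (y offset from plate middle)
O=[((70,-205,12),0,t,T(515,277)),((-65,-205,12),0,t,T(497,425)),((70,205,60),0,t,T(60,185)),((-65,205,60),0,t,T(22,335)),
((-65,-205,12),0,s,S(370,403)),((70,-205,12),0,s,S(520,344)),((70,205,60),0,s,S(305,48)),((-65,205,60),0,s,S(176,81)),
((-65,-6,74),1,s,S(336,300)),((-65,-6,14),1,s,S(340,362)),((-65,0,74),1,t,T(448,412)),((52,0,64),1,t,T(469,271)),((52,0,64),1,s,S(476,260))]
def R2W(p,X): return np.append(np.array(p[:2])+Ro.from_euler('z',p[2]).as_matrix()[:2,:2]@np.array(X[:2]),X[2])
def f(p):
    o=[]
    for X,k,m,px in O:
        X=np.array(X,float); X[1]+=k*(-170+p[3]); o.append(proj(m,R2W(p,X))-px)
    return np.ravel(o)
r=least_squares(f,[420,150,-.1,20],loss='soft_l1')
p=r.x
if __name__=='__main__':
    print('x y stop',p[[0,1,3]],'yaw',p[2]); print(f(p).reshape(-1,2))
    i=lambda X:Ro.from_euler('z',-p[2]).as_matrix()[:2,:2]@(np.array(X[:2])-p[:2])
    # tin: top-rim centre from mask in top view
    for z,px in ((58,T(303,316)),(58,(252.2,206.4))): X=onz(t,px,z);print('wide top centre',X,'rack',i(X))
    for cam,m in (('top',t),('scene',s)):
        capture(cam);d=[q for q in trace(cam,'wide_tin')]
        for q in d:print(cam,np.array(q['rect']),q['score'])
    print('face',R2W(p,(-13,-176+p[3],50)))
E
python3 fit.py
```

```text
notch [568.3 102.2  20.9] [np.float64(2.5947430520075963), np.float64(2.594743052007732)]
face [500.3  42.2  38.4] [np.float64(2.7641549769768656), np.float64(2.764154976976895)]
rack [529.  206.4  -1.7] [np.float64(1.013036299787712), np.float64(1.0130362997878453)]
wide [515.5 182.7   2.4] [np.float64(0.22964112521274407), np.float64(0.22964112521261912)]
tall [514.1 358.3  17.7] [np.float64(2.5476830356545364), np.float64(2.547683035654613)]
jar [753.   39.2  -0.7] [np.float64(5.385021154133099), np.float64(5.38502115413307)]
mug [734.2 282.4   1.4] [np.float64(2.109251107144072), np.float64(2.1092511071442845)]
black [347.  223.6  -5.5] [np.float64(0.2821428434668275), np.float64(0.28214284346684815)]
x y stop [522.1 196.8  18.4] yaw 6.184879937524751
[[ 0.8 -0.3]
 [-0.3  0.7]
 [-1.4 -0.9]
 [-1.2  0.2]
 [-0.1  1. ]
 [ 2.4  1.1]
 [ 0.2 -0.5]
 [-0.5 -0.2]
 [ 1.6  1.6]
 [ 0.7  0.3]
 [-1.3 -0.5]
 [-1.9  0.8]
 [-0.5  0.9]]
wide top centre [513.2 172.3  58. ] rack [ -6.4 -25.2]
wide top centre [514.7 172.5  58. ] rack [ -5.  -24.9]
top [224.2 281.2  35.8  31. ] 0.64
top [251.8 207.1  33.7  33.9] 0.59
top [214.4 110.7  54.3  42.5] 0.36
scene [166.9 217.4  33.   41.6] 0.62
scene [243.5 199.6  31.   39.3] 0.6
face [493.7  41.2  50. ]
```

```bash
cat > go.py <<'E'
import sys
from h import *
# usage: rackx racky z -> shift in tool axes (cm) and turn to align tool y with rack y
P=[522.1,196.8,-.0983]
def r2w(x,y): c,s=np.cos(P[2]),np.sin(P[2]); return np.array([P[0]+c*x-s*y,P[1]+s*x+c*y])
def w2r(X): c,s=np.cos(P[2]),np.sin(P[2]); d=np.array(X[:2])-P[:2]; return np.array([c*d[0]+s*d[1],-s*d[0]+c*d[1]])
def plan(x,y,z):
    q=sense(); R=Ro.from_quat(q['ee_rot'],scalar_first=True); M=R.as_matrix()
    d=np.append(r2w(x,y),z)-q['eef_pos']
    yw=np.array([-np.sin(P[2]),np.cos(P[2]),0]); zw=np.array([0,0,-1.]); T=np.stack([np.cross(yw,zw),yw,zw],1)
    print('rack now',w2r(q['eef_pos']),q['eef_pos'],'shift cm',(M.T@d/10).round(2),'turn',(R.inv()*Ro.from_matrix(T)).as_rotvec().round(4),'F',np.round(q['force'],1))
if __name__=='__main__': plan(*map(float,sys.argv[1:4]))
E
python3 go.py -13 -205 248
```

```text
rack now [-429.85754523  273.17875767] [121.12786179 510.84695065 248.29966731] shift cm [-4.772e+01 -4.180e+01  3.000e-02] turn [ 0.     -0.     -0.1345] F [-0.2  0.8  0.3]
```

Call:
step_arm(
  commands="0 -47.7 -41.8 0 0 0 -0.134; 0 -47.7 -41.8 0 0 0 -0.134; 0 -47.7 -41.8 0 0 0 -0.134; 0 -47.7 -41.8 0 0 0 -0.134; 0 -47.7 -41.8 0 0 0 -0.134; 0 -47.7 -41.8 0 0 0 -0.134; 0 -47.7 -41.8 0 0 0 -0.134; 0 -47.7 -41.8 0 0 0 -0.134; 0 -47.7 -41.8 0 0 0 -0.134; 0 -47.7 -41.8 0 0 0 -0.134; 0 -47.7 -41.8 0 0 0 -0.134; 0 -47.7 -41.8 0 0 0 -0.134; 0 -47.7 -41.8 0 0 0 -0.134; 0 -47.7 -41.8 0 0 0 -0.134; 0 -47.7 -41.8 0 0 0 -0.134; 0 -47.7 -41.8 0 0 0 -0.134; 0 -47.7 -41.8 0 0 0 -0.134; 0 -47.7 -41.8 0 0 0 -0.134; 0 -47.7 -41.8 0 0 0 -0.134; 0 -47.7 -41.8 0 0 0 -0.134",
  newtons=20,
)

```text
time_s: 2.97
eef_pos: [488.3, -4.7, 248.5]
ee_rot: [0.0, 0.049, 0.999, 0.0]
force: [0.5, -0.4, 0.5]
grip_width: 0.002
grip_force: 0.0
```

```bash
python3 go.py -13 -205 58; python3 - <<'E'
from h import *
from go import *
m=camera_model('wrist'); im=capture('wrist'); t=camera_model('top')
print('eye',np.array(m['eye']).round(1))
for l in ['first_notch','stop_face']:
    print(l,[(np.round(d['xy'],1),round(d['score'],2),w2r(onz(m,d['xy'],34 if l[0]=='f' else 50)).round(1)) for d in spot_point('wrist',l)[:2]])
o=im.copy()
def dot(X,c): 
    p=proj(m,X); cv2.circle(o,tuple(int(v) for v in p.round()),2,c,-1)
for y in (-100,-60,-20,20): dot(np.append(r2w(52,y),34),(255,0,0))
for x,y,z in ((-65,-205,12),(70,-205,12),(-65,-151.6,74),(52,-151.6,64)): dot(np.append(r2w(x,y),z),(0,255,0))
for a in np.linspace(0,6.28,24): dot(np.append(r2w(-5+37.5*np.cos(a),-25+37.5*np.sin(a)),58),(0,0,255))
save('w1.png',cv2.resize(o,None,fx=1.5,fy=1.5))
E
```

```text
rack now [ -13.89214529 -203.85174207] [488.26854983  -4.70423674 248.52548779] shift cm [-0.09 -0.12 19.05] turn [0.0001 0.0001 0.0011] F [ 0.5 -0.4  0.5]
eye [412.9   2.4 375.5]
first_notch [(array([346.8, 223.9]), 0.62, array([ 50.1, -98. ]))]
stop_face [(array([298.7, 170.7]), 0.78, array([ -14.3, -157. ]))]
```

View pics/w1.png

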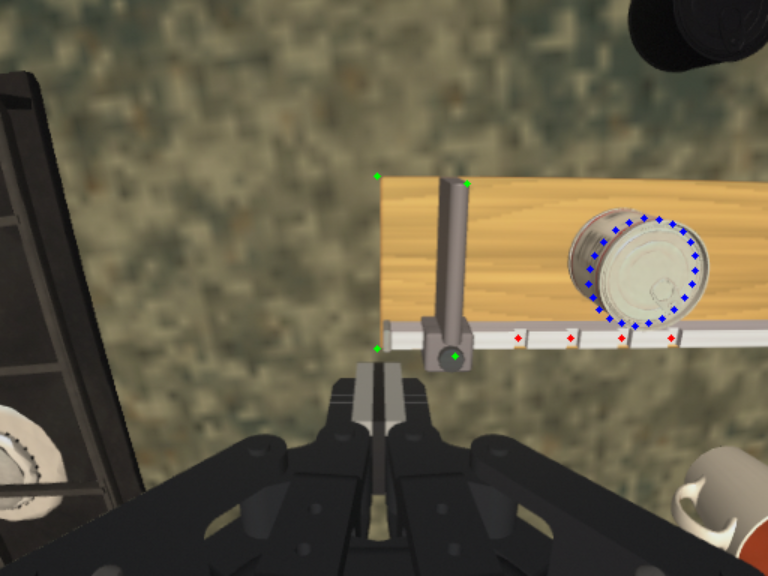

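Drawn on the wrist view, the red notch dots sit about 3 mm short of the real notches at (522, 575, …; 338). The tin's near edge is at rack y ≈ -63, so the second notch (inner face at -54) is blocked. The target is therefore the first notch. The plate is at (454,250), clear of the hand, so I'm lowering.

Call:
step_arm(
  commands="0 -0.1 0 4 0 0 0; 0 -0.1 0 8 0 0 0; 0 -0.1 0 12 0 0 0; 0 -0.1 0 16 0 0 0; 0 -0.1 0 19 0 0 0; 0 -0.1 0 19 0 0 0; 0 -0.1 0 19 0 0 0",
)

```text
time_s: 3.7
eef_pos: [489.6, -5.7, 58.4]
ee_rot: [-0.001, 0.049, 0.999, 0.0]
force: [1.2, -0.2, 0.3]
grip_width: 0.002
grip_force: 0.0
```

Call:
step_arm(
  commands="0 0 0.5 0 0 0 0; 0 0 1 0 0 0 0; 0 0 1.4 0 0 0 0; 0 0 1.6 0 0 0 0; 0 0 1.8 0 0 0 0; 0 0 2 0 0 0 0; 0 0 2 0 0 0 0",
)

```text
time_s: 4.28
eef_pos: [491.9, 14.2, 58.5]
ee_rot: [0.0, 0.049, 0.999, -0.0]
force: [-1.0, -0.7, -0.2]
grip_width: 0.002
grip_force: 0.0
```

```bash
sed -i 's/^P=.*/P=[522.3,198.8,-.0983]/' go.py; python3 go.py -13 -140 58;python3 - <<'E'
from h import *
save('t2.png',cv2.resize(capture('top')[150:270,200:350],None,fx=4,fy=4,interpolation=cv2.INTER_CUBIC))
E
```

```text
rack now [ -12.15542001 -186.72278156] [491.8779574   14.17158747  58.4759389 ] shift cm [0.09 4.67 0.05] turn [-0.      0.0002 -0.0002] F [-1.  -0.7 -0.2]
```

View pics/t2.png

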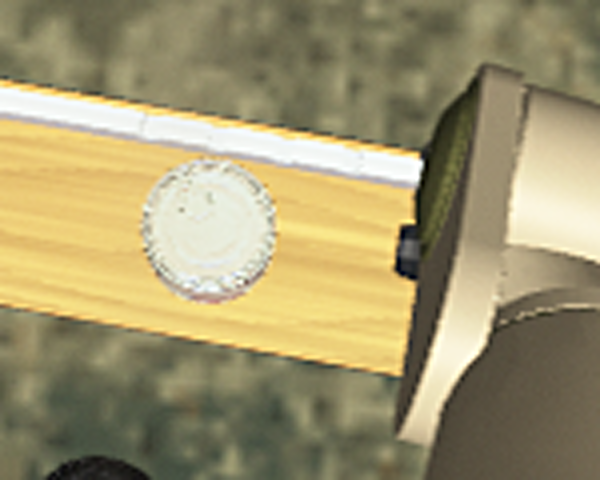

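Top is partly hidden by the arm. The tin is still at (208,228) in the crop, and the hand isn't touching yet.

Call:
step_arm(
  commands="0 0 0.4 0 0 0 0; 0 0 0.8 0 0 0 0; 0 0 1.2 0 0 0 0; 0 0 1.5 0 0 0 0; 0 0 1.7 0 0 0 0; 0 0 1.9 0 0 0 0; 0 0 2.1 0 0 0 0",
)

```text
time_s: 4.92
eef_pos: [493.8, 34.8, 58.3]
ee_rot: [-0.0, 0.049, 0.999, -0.0]
force: [-0.5, -4.5, 0.1]
grip_width: 0.0
grip_force: 2.2
```

Call:
step_arm(
  commands="0 0 0.2 0 0 0 0; 0 0 0.4 0 0 0 0; 0 0 0.6 0 0 0 0; 0 0 0.8 0 0 0 0; 0 0 1 0 0 0 0",
)

```text
time_s: 5.33
eef_pos: [494.8, 44.9, 58.3]
ee_rot: [-0.0, 0.049, 0.999, -0.0]
force: [-0.6, -4.4, 0.5]
grip_width: 0.004
grip_force: 2.0
```

```bash
python3 go.py -13 -130 58;python3 - <<'E'
from h import *
from go import *
m=camera_model('wrist');im=capture('wrist')
for l in ['first_notch','stop_face']:
    print(l,[(np.round(d['xy'],1),round(d['score'],2),w2r(onz(m,d['xy'],34 if l[0]=='f' else 50)).round(1)) for d in spot_point('wrist',l)[:2]])
save('w2.png',cv2.resize(im,None,fx=1.5,fy=1.5))
E
```

```text
rack now [ -12.21397921 -155.85227322] [494.84936711  44.89881381  58.27411066] shift cm [0.08 2.59 0.03] turn [-0.     -0.0001 -0.0005] F [-0.6 -4.4  0.5]
first_notch [(array([347.9, 350.3]), 0.89, array([  52.8, -100.8]))]
stop_face [(array([283.9, 264. ]), 0.95, array([ -12.8, -141.4]))]
```

View pics/w2.png

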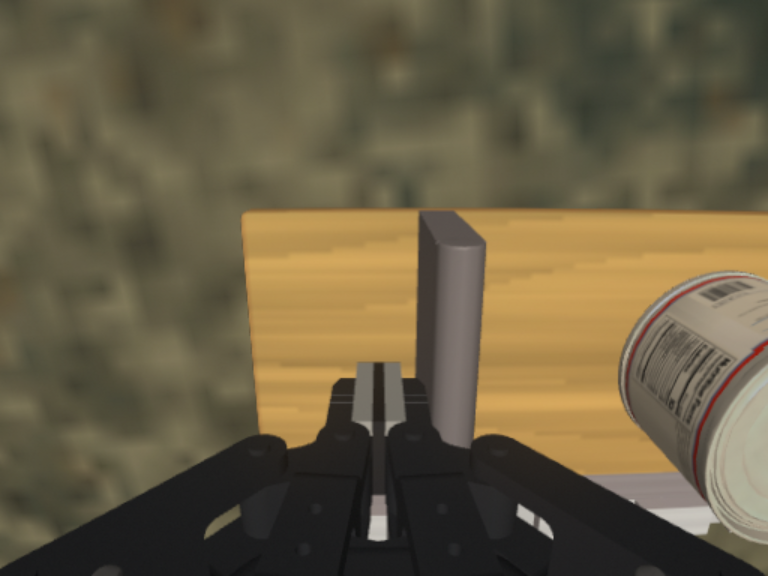

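The fingertips are on the plate at (420,370), with the force at 4 N. The face is at rack y ≈ -141, so about 35 mm remain. I'll go on to just short of the notch.

Call:
step_arm(
  commands="0 0 0.3 0 0 0 0; 0 0 0.6 0 0 0 0; 0 0 0.9 0 0 0 0; 0 0 1.2 0 0 0 0; 0 0 1.5 0 0 0 0; 0 0 1.8 0 0 0 0; 0 0 2.1 0 0 0 0; 0 0 2.3 0 0 0 0; 0 0 2.5 0 0 0 0; 0 0 2.6 0 0 0 0",
)

```text
time_s: 6.32
eef_pos: [497.4, 70.9, 58.3]
ee_rot: [0.0, 0.049, 0.999, 0.0]
force: [-0.8, -3.9, 0.5]
grip_width: -0.004
grip_force: 1.7
```

Call:
step_arm(
  commands="0 0 0.1 0 0 0 0; 0 0 0.2 0 0 0 0",
)

```text
time_s: 6.48
eef_pos: [497.6, 72.7, 58.3]
ee_rot: [-0.0, 0.049, 0.999, 0.0]
force: [-0.3, -3.8, 0.9]
grip_width: -0.0
grip_force: 2.0
```

Call:
step_arm(
  commands="0 0 0.1 0 0 0 0; 0 0 0.2 0 0 0 0",
)

```text
time_s: 6.65
eef_pos: [497.8, 74.6, 58.3]
ee_rot: [-0.0, 0.049, 0.999, 0.0]
force: [-1.5, -3.8, 0.7]
grip_width: 0.003
grip_force: 1.9
```

```bash
python3 go.py -13 -120 58;python3 - <<'E'
from h import *
from go import *
m=camera_model('wrist');im=capture('wrist')
for l in ['first_notch','stop_face']:
    print(l,[(np.round(d['xy'],1),round(d['score'],2),w2r(onz(m,d['xy'],34 if l[0]=='f' else 50)).round(1)) for d in spot_point('wrist',l)[:2]])
E
```

```text
rack now [ -12.20919017 -125.95910521] [497.78790133  74.64720088  58.29483058] shift cm [0.08 0.6  0.03] turn [ 0.     -0.0001 -0.0006] F [-1.5 -3.8  0.7]
first_notch []
stop_face []
```

Call:
step_arm(
  commands="0 0 0.05 0 0 0 0; 0 0 0.1 0 0 0 0",
)

```text
time_s: 6.97
eef_pos: [497.9, 75.5, 58.3]
ee_rot: [-0.0, 0.049, 0.999, -0.0]
force: [-0.8, -2.8, -0.2]
grip_width: 0.002
grip_force: 1.2
```

Call:
step_arm(
  commands="0 0 0.05 0 0 0 0; 0 0 0.1 0 0 0 0",
)

```text
time_s: 7.13
eef_pos: [498.0, 76.6, 58.3]
ee_rot: [-0.0, 0.049, 0.999, -0.0]
force: [-1.0, -1.4, -0.7]
grip_width: 0.003
grip_force: 0.8
```

Call:
step_arm(
  commands="0 0 0.05 0 0 0 0; 0 0 0.1 0 0 0 0",
)

```text
time_s: 7.3
eef_pos: [498.1, 77.6, 58.3]
ee_rot: [0.0, 0.049, 0.999, 0.0]
force: [-0.9, -1.4, 0.2]
grip_width: 0.0
grip_force: 0.8
```

The force has dipped, so the stop is being drawn in. I'll nudge it 1 mm at a time until the force starts to rise.

Call:
step_arm(
  commands="0 0 0.05 0 0 0 0; 0 0 0.1 0 0 0 0",
)

```text
time_s: 7.47
eef_pos: [498.2, 78.7, 58.3]
ee_rot: [0.0, 0.049, 0.999, 0.0]
force: [-0.2, -1.1, -0.4]
grip_width: -0.0
grip_force: 0.3
```

Call:
step_arm(
  commands="0 0 0.05 0 0 0 0; 0 0 0.1 0 0 0 0",
)

```text
time_s: 7.63
eef_pos: [498.3, 79.8, 58.3]
ee_rot: [0.0, 0.049, 0.999, 0.0]
force: [-0.2, 0.3, -0.2]
grip_width: 0.001
grip_force: 0.0
```

```bash
python3 go.py -13 -120 58;python3 - <<'E'
from h import *
from go import *
im=capture('scene')
for l in ['pin','stop_face','stop']:
    print(l,[(np.round(d['xy'],1),round(d['score'],2)) for d in spot_point('scene',l)[:2]])
save('s3.png',cv2.resize(im[140:290,180:380],None,fx=4,fy=4,interpolation=cv2.INTER_CUBIC))
E
```

```text
rack now [ -12.1956315 -120.8236826] [498.30539399  79.75650128  58.30272724] shift cm [0.08 0.08 0.03] turn [ 0.0002 -0.     -0.0005] F [-0.2  0.3 -0.2]Traceback (most recent call last):
  File "<stdin>", line 5, in <module>
ValueError: it knows: first_notch, mug, rack, spice_jar, stop_face, tall_tin, wide_tin
```

Call:
step_arm(
  commands="0 0 0.05 0 0 0 0; 0 0 0.05 0 0 0 0",
)

```text
time_s: 7.85
eef_pos: [498.3, 80.2, 58.3]
ee_rot: [-0.0, 0.049, 0.999, 0.0]
force: [-0.1, -0.3, 0.2]
grip_width: 0.001
grip_force: 0.0
```

```bash
python3 - <<'E'
from h import *
im=capture('scene')
print([(np.round(d['xy'],1),round(d['score'],2)) for d in spot_point('scene','stop_face')[:2]],sense()['force'])
save('s3.png',cv2.resize(im[140:290,180:380],None,fx=4,fy=4,interpolation=cv2.INTER_CUBIC))
E
```

```text
[(array([255.8, 218.7]), 0.57)] [-0.20496035  0.33652904  0.28755751]
```

View pics/s3.png

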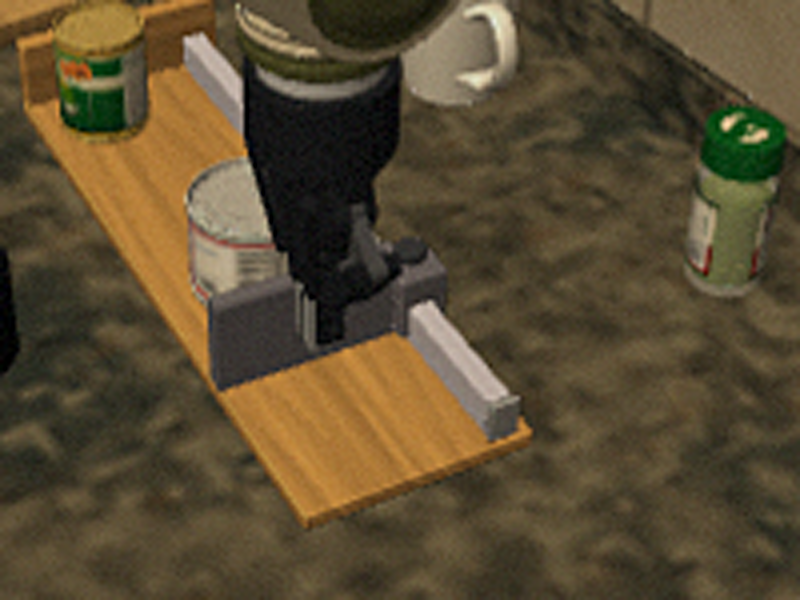

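The stop sits ahead of the fingers, with the carriage at (425,280) and the tin undisturbed behind the plate. I'll press gently to confirm the pin holds.

Call:
step_arm(
  commands="0 0 0.05 0 0 0 0; 0 0 0.05 0 0 0 0",
)

```text
time_s: 8.12
eef_pos: [498.4, 80.6, 58.3]
ee_rot: [0.0, 0.049, 0.999, 0.0]
force: [-0.1, 0.3, -0.3]
grip_width: -0.0
grip_force: 0.0
```

Call:
step_arm(
  commands="0 0 0.05 0 0 0 0; 0 0 0.05 0 0 0 0",
)

```text
time_s: 8.28
eef_pos: [498.5, 81.0, 58.3]
ee_rot: [-0.0, 0.049, 0.999, -0.0]
force: [0.0, -0.9, -0.0]
grip_width: -0.002
grip_force: 0.6
```

Call:
step_arm(
  commands="0 0 0.04 0 0 0 0; 0 0 0.04 0 0 0 0",
)

```text
time_s: 8.45
eef_pos: [498.5, 81.2, 58.3]
ee_rot: [-0.0, 0.049, 0.999, -0.0]
force: [-1.2, -2.7, -0.0]
grip_width: 0.001
grip_force: 1.7
```

Call:
step_arm(
  commands="0 0 0.04 0 0 0 0; 0 0 0.04 0 0 0 0",
)

```text
time_s: 8.62
eef_pos: [498.5, 81.5, 58.3]
ee_rot: [-0.0, 0.049, 0.999, -0.0]
force: [-1.4, -5.1, 0.4]
grip_width: 0.002
grip_force: 2.6
```

The force rises to 5 N with no sliding, more than the 4 N drag, so the pin is holding. I'm backing off, going up and out of the view.

Call:
step_arm(
  commands="0 0 -1 0 0 0 0; 0 0 -3 0 0 0 0; 0 0 -6 0 0 0 0; 0 0 -6 -4 0 0 0; 0 0 -6 -8 0 0 0; 0 0 -6 -12 0 0 0; 0 0 -6 -16 0 0 0; 0 3 -8 -18 0 0 0; 0 7 -9 -18 0 0 0; 0 10 -10 -18 0 0 0; 0 14 -12 -18 0 0 0; 0 14 -14 -18 0 0 0; 0 14 -14 -18 0 0 0; 0 14 -14 -18 0 0 0; 0 14 -14 -18 0 0 0",
)

```text
time_s: 9.87
eef_pos: [345.7, -43.6, 238.3]
ee_rot: [0.0, 0.05, 0.999, 0.0]
force: [-0.3, 0.5, -0.5]
grip_width: -0.005
grip_force: 0.0
```

```bash
python3 - <<'E'
from h import *
from go import *
for c in ('scene','top'):
    im=capture(c)
    if c=='scene': a=im[140:290,180:380]
    else: b=im[90:240,150:350]
    m=camera_model(c)
    for l,z in (('stop_face',50),('wide_tin',12),('tall_tin',12),('first_notch',34)):
        print(c,l,[(np.round(d['xy'],1),round(d['score'],2),w2r(onz(m,d['xy'],z)).round(1)) for d in spot_point(c,l)[:2]])
save('f.png',cv2.resize(np.hstack([a,b]),None,fx=2,fy=2,interpolation=cv2.INTER_CUBIC)); print(sense()['eef_pos'],sense()['force'])
E
```

```text
scene stop_face [(array([256.6, 219.7]), 0.92, array([ -16.9, -109.5]))]
scene wide_tin [(array([243.1, 210.4]), 0.69, array([-10.7, -27.7])), (array([168. , 227.8]), 0.58, array([-183.5,   -7.5]))]
scene tall_tin [(array([206. , 171.3]), 0.4, array([-29.2, 155.1]))]
scene first_notch [(array([280.6, 214.8]), 0.86, array([  45.2, -102.2]))]
top stop_face [(array([286.3, 216.6]), 0.81, array([ -13.1, -106.8]))]
top wide_tin [(array([252.2, 208.4]), 0.87, array([ -2., -26.])), (array([220.8, 280.9]), 0.78, array([-179.9,   14.7]))]
top tall_tin [(array([240. , 203.9]), 0.6, array([3.5, 4.5]))]
top first_notch [(array([284. , 185.2]), 0.97, array([ 61.9, -90.6])), (array([176.5, 203.3]), 0.35, array([-25. , 148.8]))]
[345.4766633  -43.55545399 238.25967625] [-1.04224267  0.0562951  -0.73545257]
```

View pics/f.png

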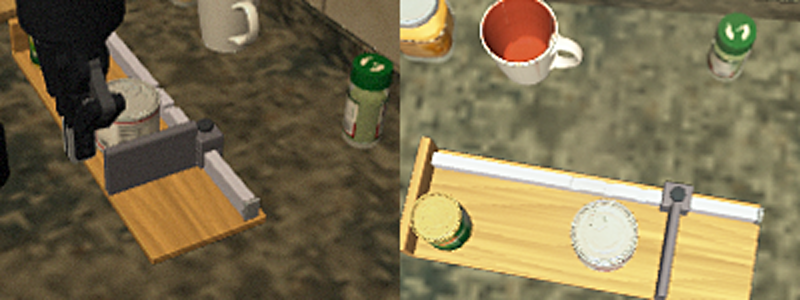

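The stop is at (676,195) in the top half, with its face at rack y ≈ -107 (a first-notch seat is -106). The pin head sits low, the tins, mug and jar are unmoved, and the hand is clear.

```bash
python3 -c "from rig import *; print(finish_job())"
```

```text
the job is handed in; nothing more can be done
None
```

The stop is clicked into the first notch, the last one before the wide tin; it held a 5 N push, the tins, mug and jar look unmoved in the final images, the hand is clear, and the job was handed in at about 10 s.

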